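Close the purge box and hold its purge slide on the mark

ROBOT

A 7-joint arm with a two-finger parallel gripper is mounted at the origin on a cart in front of the work surface, level with it; the furniture and walls round the work are solid. World frame = base frame: x ahead of the robot, y to its left, z up, the work surface at z = 0. Lengths are in m, angles in rad, forces in N, time in s.
With the tool pointing down it reaches from about 0.425 to 0.875 m from the base axis. Payload 4.7 kg.
Tool frame: the origin (TCP) lies midway between the tips of the shut fingers; the grasp point (between the pads) lies 19 mm behind it; z points along the fingers, y is the direction in which the jaws open and shut (so a half turn about z gives the same grasp; the last joint's range is limited). The gripper opens to 87 mm and grips with 3 to 60 N. Pads are 19 mm wide; open, the fingers measure 117 mm over their backs; the gripper's body (75 mm by 190 mm) begins 51 mm behind the grasp point.
Start: joints at [0.014, 0.321, -0.07, 1.45, 0.023, 1.371, -0.057], TCP at [0.65, -0, 0.223] pointing down, gripper open.
Joint ranges: [-2.86, 2.86], [-0.3, 2.09], [-1.38, 1.24], [0.06, 2.45], [-1.56, 4.7], [0.09, 2.05], [-2.69, 2.69]. Speed limits (rad/s): [2.57, 2.57, 3.14, 3.14, 3.14, 3.14, 3.14].

INTERFACE

Orientations are given as a rotation vector (axis times angle).
In Python, from bench import monitor, eyes, order gives the robot as it stands. The module is installed in compiled form; this text tells all that it offers.
- The arm moves only by the shell command python3 -m pendant 'ROWS' [FORCE]. ROWS is JSON, a list of rows, each a list of 3 entries, a list of its own where there are three numbers: the turn, a rotation vector about the tool's x, y, z in degrees, then the shift along the tool's x, y, z in m, then the gripper command: -1 is fully open, 1 is shut, values between are in proportion. In form: [[[rx, ry, rz], [tx, ty, tz], hand], ...]. A call has 1 to 8 rows; each row shifts and turns the commanded pose from where the row before left it, along the tool's axes as they then stand; what a row does not reach is not made up. A row lasts 1/8 s, in which the tool goes at most 62.5 mm and 10.7 degrees, less where a joint would pass 70% of its speed; a pose out of reach is approached as far as the arm can. A call is refused whole if a number of a shift passes 0.0625 or a number of a turn 10.7, either way. A call with a gripper value outside its range is refused whole. The fingers move at their own pace and stop on an object; FORCE is the grip in N (left out, the last holds). Time passes only in rows, so rows that do not move let the fingers close. It gives the time, the measured TCP pose, the force and the opening at its end, in the units of the state.
- monitor.get_state(): the state, without advancing time (a new reading comes with each control period).
- eyes.get_image(name): name is "scene" or "side" or "wrist"; returns a dict with "color" (480x640x3 uint8, red, green, blue), "range_z" (480x640 float32, m along the optical axis (not along the pixel's ray), 0 where there is no reading), "fx", "fy", "cx", "cy" (pixels), "k1" (the pictures are not rectified: a ray, as slopes to the right and down, at radius r is drawn at 1 + k1 r^2 times it, then the intrinsics apply), "world_to_cam" (4x4, takes a point from world to camera coordinates). Camera axes: x right, y up, looking along -z (the intrinsics and any distortion apply to the point x, -y, -z); pixel columns grow to the right and rows downward; lengths in m; the calibration is good to about 2 mm. A picture is of the moment at which its call begins.
- order.close_job(): hands the job in, once; it reports no verdict.
The state is a dict: "time": time; "joint_positions": joint angles; "qd": joint speeds; "joint_torque": joint torques, N m; "position": TCP position; "tool_rot": TCP orientation; "ft_force": force on the tool from outside, world axes, zero at the start; "torque": the same for the moment, N m; "grip_width": opening from 0.0 (shut) to 1.0 (fully open).
Only numpy, scipy, OpenCV 4.12 (cv2) and the standard library are available. Lean on these libraries where they do the work, as an engineer would, in place of code of your own. Each camera call takes 0.05 s, during which the arm holds its last target.

TASK

Purge the dry box of polished sections: push its hinged clear door fully shut so that it clicks home on its catch, and only then take hold of the upright blue grip on the roof, pull the spring-return purge slide out towards the door side until its black pointer is level with the middle of the red mark clip, and keep it there. The program finishes with the gripper still holding the slide on the mark: do not let go. Leave the petri dish, the dropper bottle and the steel cup undisturbed.

Things in the scene. Friction and masses are not known exactly. Their poses are not given: they have to be found in the camera images.
- purge_box: white dry box fixed to the bench, 170 mm deep (its x), 200 mm wide (its y), roof top 130 mm above the bench. Origin at the centre of its underside; its own -x side is the door side and faces roughly to the robot, +y is to the robot's left. Its place and yaw vary. On its roof: the blue grip (left of the middle), behind it an aluminium gland 30 mm high with a spring housing (gland front face at box x = +31 mm), and right beside the slide a flat index rail with the red clip.
- door (a joint): angle of the clear, metal-framed door, rad: 0 = shut on its stop, grows as it opens towards the robot (starts 0.5 to 0.95). Hinged upright at the box's left (+y) front edge; slight friction. A sprung roller catch at the free edge resists from 0.055 rad on (up to 5 N at the knob; let go there, the door springs out again); past about 0.025 rad it snaps the door to 0 and keeps it.
- door_hinge (a point): point on the door's hinge axis (box frame x = -90, y = +97 mm) at the height of the door knob, 85 mm above the bench. The door panel is about 8 mm thick, 194 mm wide and reaches from 10 to 124 mm above the bench.
- door_knob (a point): centre of the outer flat face of the black door knob (28 mm diameter, its face 36 mm in front of the hinge axis plane, 85 mm above the bench), 160 mm from the hinge measured along the door, 34 mm from its free edge. Push here, or on the door itself near the free edge.
- purge_slide: the spring-return slide on the roof; origin on roof height below the grip, axes as the box's. It runs along the box's x: out is towards box -x (over the door). Pulled out 0 to 60 mm (stop); a spring always draws it back: 5 N at rest, plus 1 N for each 10 mm pulled.
- slide_grip (a point): where to take hold: 50 mm above the roof (180 mm above the bench) in the middle of the upright blue grip, which is 12 mm thick along box x and 36 mm wide along box y, its top 72 mm and its foot 23 mm above the roof, free all round; at rest 45 mm of free space lie between it and the gland behind it.
- pointer (a point): tip of the black pointer, 3 mm thick, that sticks out of the slide's foot to the box's right (-y), 9 mm above the roof; it moves with the slide, at the same box x as the grip's middle (box x = -20 mm at rest).
- mark (a point): middle of the red mark clip (10 mm long along box x, 18 mm wide, 6 mm high) on the index rail beside the slide, taken on the clip's side next to the pointer (7 mm left of the clip's centre line), axes as the box's. The clip is fixed, but its place along the rail varies: it lies 28 to 52 mm out (box -x) from the pointer's rest position. The pointer passes beside it without touching.
- petri_dish_mid (a point): clear petri dish, 60 mm diameter, 13 mm high, loose on the bench to the right; leave it. Point at its centre.
- dropper_bottle_2_mid (a point): amber dropper bottle, 33 mm diameter, 102 mm high, loose on the bench to the right of the box; leave it. Point half-way up.
- steel_cup_mid (a point): light grey metal cup, 58 mm diameter, 58 mm high, loose on the bench in front of the box on the left, beside the large white machine; leave it. Point half-way up.

How it is judged:
By the outcome, as a careful person would: the job done as asked, in the order asked, and still so for the second after the job is handed in, while the arm keeps its last pose, push and grip.
It also fails if it takes over 48 s, if anything falls off the work surface, if the arm or the gripper's body presses on something with over 40 N, if the wrist force passes 120 N, or if a joint passes its speed limit or range.

## Working session

There is one attempt and no reset: what is moved stays moved. The work goes in short steps, Python scripts to look and compute and a shell command to move; the robot and the scene stay as the last step left them, time stands still between calls to the robot, and variables do not carry over. Pictures are saved under pics/ and viewed, and the job is handed in when it is done.

```bash
mkdir -p pics
cat > h.py <<'E'
import numpy as np, cv2
from scipy.spatial.transform import Rotation as R
from bench import monitor, eyes, order
def grab(n,tag):
    im=eyes.get_image(n); cv2.imwrite(f'pics/{tag}.png',cv2.cvtColor(im['color'],cv2.COLOR_RGB2BGR))
    np.savez(f'{tag}.npz',**{k:np.asarray(v) for k,v in im.items()}); return im
def load(tag):
    d=np.load(f'{tag}.npz'); return {k:d[k] for k in d}
def rays(im,uv):
    uv=np.atleast_2d(np.asarray(uv,float)); K=np.array([[im['fx'],0,im['cx']],[0,im['fy'],im['cy']],[0,0,1]],float)
    p=cv2.undistortPointsIter(uv.reshape(-1,1,2),K,np.array([float(im['k1']),0,0,0]),None,None,(3,50,1e-10)).reshape(-1,2)
    d=np.c_[p[:,0],-p[:,1],-np.ones(len(p))]
    T=np.linalg.inv(im['world_to_cam']); return T[:3,3],d@T[:3,:3].T
def plane(im,uv,z):
    o,d=rays(im,uv); return o+d*((z-o[2])/d[:,2])[:,None]
def depth(im,uv):
    uv=np.atleast_2d(uv); o,d=rays(im,uv); z=np.array([im['range_z'][int(round(v)),int(round(u))] for u,v in uv]); return o+d*z[:,None]
def proj(im,P):
    P=np.atleast_2d(P); c=np.c_[P,np.ones(len(P))]@im['world_to_cam'].T
    x=c[:,0]/-c[:,2]; y=-c[:,1]/-c[:,2]; s=1+im['k1']*(x*x+y*y)
    return np.c_[im['fx']*x*s+im['cx'],im['fy']*y*s+im['cy']]
E
python3 - <<'E'
from h import *
for n in ['scene','side','wrist']:
    im=grab(n,n+'0'); T=np.linalg.inv(im['world_to_cam']); print(n,im['fx'],im['k1'],T[:3,3].round(3),(-T[:3,2]).round(3))
print(monitor.get_state())
E
```

```text
scene 481.4786036408138 0.03920555854314468 [ 0.274 -0.574  0.878] [ 0.313  0.595 -0.74 ]
side 443.29560172987647 -0.012307821463716506 [0.297 0.637 0.694] [ 0.305 -0.695 -0.651]
wrist 335.5114082515897 -0.04540803318442353 [0.651 0.073 0.384] [-0.002 -0.268 -0.964]
{'time': 0.15, 'joint_positions': array([ 0.01411358,  0.32166775, -0.07008545,  1.45140137,  0.02258077,
        1.3708319 , -0.05689896]), 'qd': array([ 0.00160703, -0.00281356,  0.00070596, -0.00230154, -0.00028481,
        0.00045609, -0.00133196]), 'joint_torque': array([ 2.16972071e-04, -4.91794288e+01, -4.04079035e-01, -3.12878716e+01,
       -6.39387709e-02,  4.04033612e-02,  9.90178205e-05]), 'position': array([ 6.49565186e-01, -4.86584853e-05,  2.21699708e-01]), 'tool_rot': array([-2.22070585e+00, -2.22072542e+00,  1.76505556e-03]), 'ft_force': array([0.88980738, 0.33253504, 0.3098287 ]), 'torque': array([-0.04095618,  0.07402038, -0.04185415]), 'grip_width': 0.9971697480535427}
```

View pics/scene0.png

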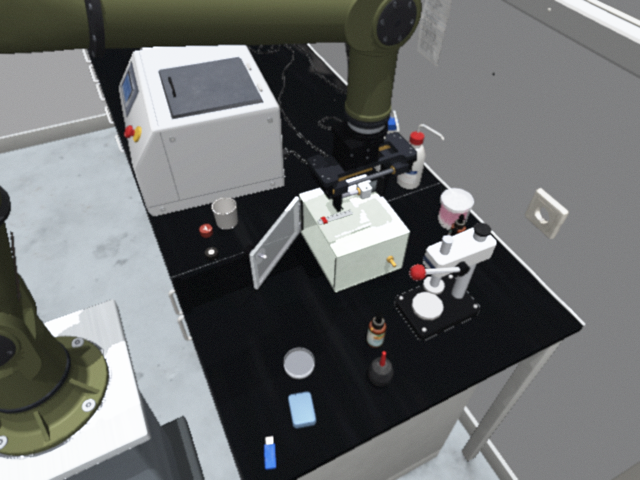

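View pics/side0.png

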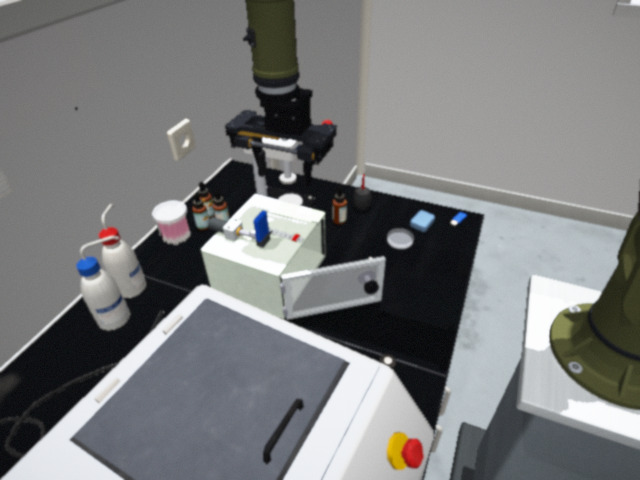

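View pics/wrist0.png

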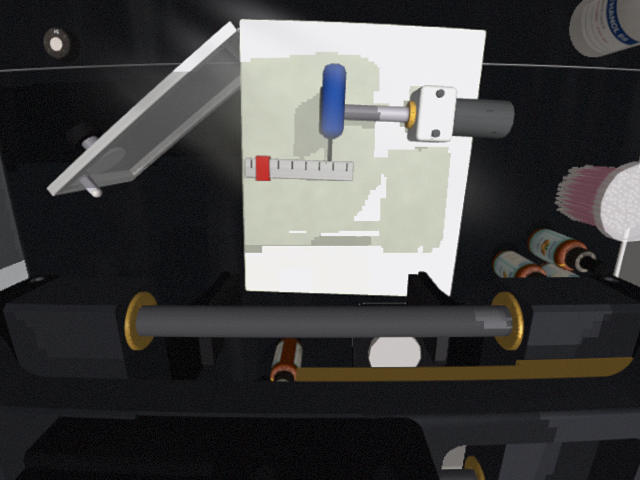

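The wrist view shows the box roof from (240,20) to (452,297), the blue grip at (333,100), the pointer at (330,155), the red clip at (263,168), and the open door from hinge (238,28) to free edge (55,192) with its knob near (93,165). The cup is left of the door in the scene view at (224,213). The petri dish is at (299,363) and the bottle at (376,331), both clear to the right.

Run:
```python
from h import *
im=load('wrist0')
print('corners',plane(im,[(240,20),(485,30),(246,291),(452,297)],.13).round(4))
hsv=cv2.cvtColor(im['color'],cv2.COLOR_RGB2HSV)
def blob(m,roi):
    k=np.zeros_like(m);x0,y0,x1,y1=roi;k[y0:y1,x0:x1]=m[y0:y1,x0:x1]
    c=max(cv2.findContours(k,0,2)[0],key=cv2.contourArea); return c
red=blob(cv2.inRange(hsv,(0,120,80),(8,255,255)),(200,130,320,200))
blue=blob(cv2.inRange(hsv,(105,120,60),(130,255,255)),(300,40,370,160))
for n,c in(('red',red),('blue',blue)):
    print(n,cv2.boundingRect(c),cv2.minAreaRect(c))
print('depths',depth(im,[(263,168),(333,75),(333,130),(300,220),(330,155)]).round(4))
for n in['scene0','side0']:
    pass
crop=cv2.resize(im['color'][0:300,30:530],None,fx=1.6,fy=1.6,interpolation=cv2.INTER_CUBIC)
cv2.imwrite('pics/w0c.png',crop[:,:,::-1])
```

```text
corners [[ 0.5936  0.1574  0.13  ]
 [ 0.7612  0.1522  0.13  ]
 [ 0.5864 -0.0413  0.13  ]
 [ 0.7572 -0.0468  0.13  ]]
red (256, 156, 14, 25) ((262.5, 168.0), (24.0, 13.0), 90.0)
blue (322, 68, 23, 63) ((333.0, 99.0), (62.0, 22.0), 90.0)
depths [[0.6063 0.0584 0.1361]
 [0.6552 0.1078 0.2046]
 [0.6555 0.0818 0.202 ]
 [0.6321 0.0184 0.1299]
 [0.6549 0.0677 0.1412]]
```

View pics/w0c.png

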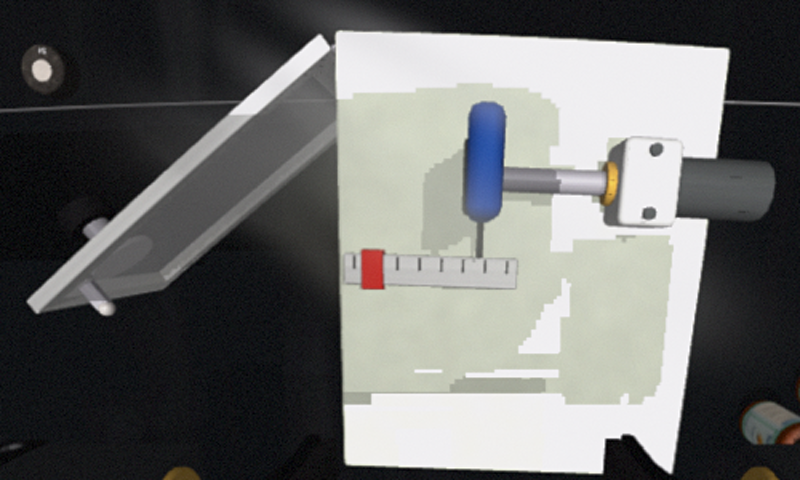

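```bash
cat >> h.py <<'E'
yaw=-0.034; C=np.array([0.6745,0.0554])
Rb=np.array([[np.cos(yaw),-np.sin(yaw)],[np.sin(yaw),np.cos(yaw)]])
def tobox(P): return (np.atleast_2d(P)[:,:2]-C)@Rb*1000
def toworld(b): return np.atleast_2d(b)/1000@Rb.T+C
E
python3 - <<'E'
from h import *
im=load('wrist0')
c=lambda u,v:(u/1.6+30-.2,v/1.6-.2)
print('box corners',tobox(plane(im,[c(335,31),c(728,48),c(345,465)],.13)).round(1))
print('rail',tobox(plane(im,[c(344,252),c(517,260),c(517,290)],.133)).round(1))
print('clip ctr',tobox(plane(im,[(262.5,168)],.136)).round(1),'clip L/R near top', tobox(plane(im,[c(361,250),c(384,250),c(361,289),c(384,289)],.136)).round(1))
print('pointer',tobox(plane(im,[c(480,230),c(479,256)],.139)).round(1))
print('grip top',tobox(plane(im,[c(486,102),c(486,220)],.2)).round(1))
h=toworld((-90,97)); print('hinge',h)
P=tobox(plane(im,[c(325,36),c(28,302),c(42,313)],.124)); print('door',P.round(1))
d=P-np.array([-90,97]); print('angle',np.arctan2(-d[:,0],-d[:,1]).round(3),np.hypot(*d.T))
s=load('scene0')
for n,uv,z in(('cup rim',(224,204),.058),('petri',(299,363),.007),('bottle',(376,331),.051)):
    print(n,plane(s,[uv],z).round(3),depth(s,[uv]).round(3))
print('machine',depth(s,[(160,212),(282,182),(278,105),(148,125),(140,60),(240,50)]).round(3))
crop=cv2.resize(s['color'][170:320,120:440],None,fx=2.5,fy=2.5,interpolation=cv2.INTER_CUBIC)
cv2.imwrite('pics/s0c.png',crop[:,:,::-1])
E
```

```text
box corners [[-84.9  99.7]
 [ 83.2  99.8]
 [-85.2 -99.2]]
rail [[-82.1   7.8]
 [ -2.9   6.8]
 [ -2.1  -6.8]]
clip ctr [[-68.6   0.7]] clip L/R near top [[-73.6   9. ]
 [-63.2   9.3]
 [-73.9  -8.5]
 [-63.3  -8.1]]
pointer [[-20.4  19.4]
 [-20.4   8.2]]
grip top [[-20.9  58. ]
 [-19.4  22.1]]
hinge [[0.58784938 0.15540335]]
door [[ -90.7   99.6]
 [-244.6  -20.5]
 [-238.1  -25.8]]
angle [2.877 0.921 0.878] [  2.70721191 194.19345418 192.42519924]
cup rim [[0.445 0.271 0.058]] [[0.449 0.29  0.04 ]]
petri [[ 0.444 -0.162  0.007]] [[ 0.445 -0.16   0.002]]
bottle [[ 0.599 -0.188  0.051]] [[ 0.595 -0.192  0.061]]
machine [[0.303 0.349 0.021]
 [0.616 0.318 0.026]
 [0.623 0.331 0.249]
 [0.337 0.376 0.25 ]
 [0.383 0.647 0.256]
 [0.628 0.594 0.257]]
```

View pics/s0c.png

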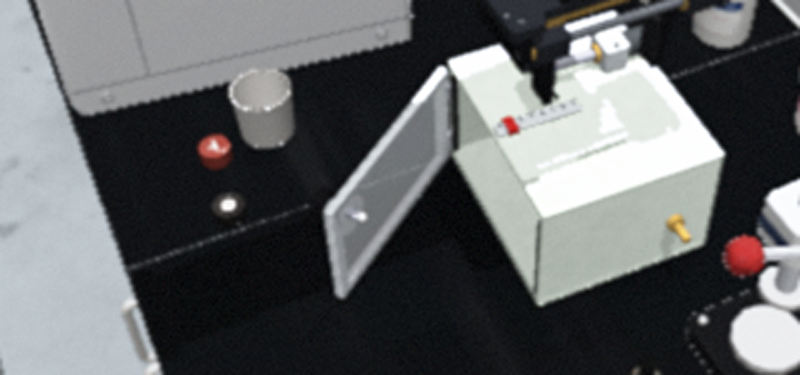

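Measured:
- Door angle is about 0.90 rad.
- Box yaw is about -2°.
- The pointer is at box x -20.4 and the clip at -68.5, so the pull is about 48 mm.

First I'll move over the outer side of the door with the fingers shut.

```bash
python3 -m pendant '[[[0,0,0],[0.023,-0.046,0],1],[[0,0,0],[0.023,-0.046,0],1],[[0,0,0],[0.023,-0.046,0],1],[[0,0,0],[0.023,-0.046,0],1],[[0,0,0],[0.023,-0.041,0],1],[[0,0,0],[0,0,0],1]]' 20 && python3 -m pendant '[[[0,0,10.7],[0,0,0],1],[[0,0,10.7],[0,0,0],1],[[0,0,10.7],[0,0,0],1],[[0,0,10.7],[0,0,0],1],[[0,0,10.7],[0,0,0],1],[[0,0,0],[0,0,0],1]]'
cat >> h.py <<'E'
def knob(a,off):
    b=np.array([-90,97])+160*np.array([-np.sin(a),-np.cos(a)])+(36+off)*np.array([-np.cos(a),np.sin(a)])
    return toworld(b)[0]
def toolshift(target,st=None):
    st=st or monitor.get_state(); Rt=R.from_rotvec(st['tool_rot']).as_matrix(); return Rt.T@(np.asarray(target)-st['position'])
E
python3 - <<'E'
from h import *
st=monitor.get_state();print(st['position'],R.from_rotvec(st['tool_rot']).as_matrix().round(3),st['joint_positions'].round(2))
w=grab('wrist','wrist1'); grab('side','side1')
for o in(16,20,26): print(o,knob(.9,o),toolshift([*knob(.9,o),.075]).round(4))
E
```

```text
time: 0.9
position: [0.4226, 0.1169, 0.2227]
tool_rot: [2.216, 2.226, 0.0]
ft_force: [0.7, -0.7, 1.1]
grip_width: 0.401
time: 1.65
position: [0.4256, 0.1143, 0.2224]
tool_rot: [2.983, 0.985, -0.0]
ft_force: [-0.3, 0.1, 1.4]
grip_width: 0.005
[0.42564534 0.11428944 0.22238048] [[ 0.803  0.595 -0.   ]
 [ 0.595 -0.803 -0.   ]
 [-0.     0.    -1.   ]] [-0.05 -0.12 -0.25  1.93 -0.03  1.33 -1.22]
16 [0.42828822 0.10207197] [-0.0051  0.0117  0.1474]
20 [0.42590973 0.10528799] [-0.0051  0.0077  0.1474]
26 [0.42234199 0.11011201] [-0.0051  0.0017  0.1474]
```

View pics/wrist1.png

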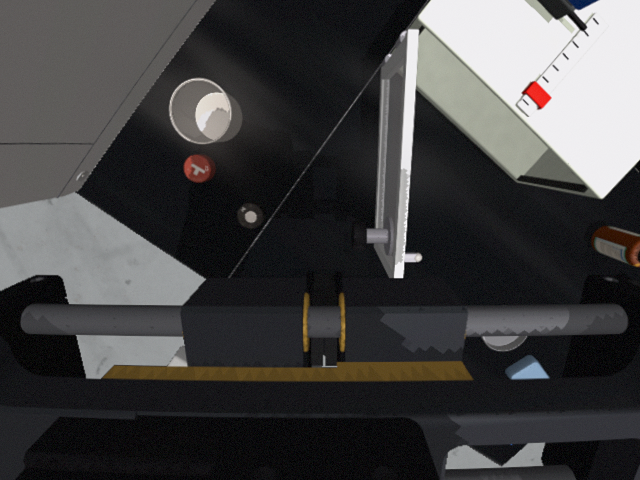

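View pics/side1.png

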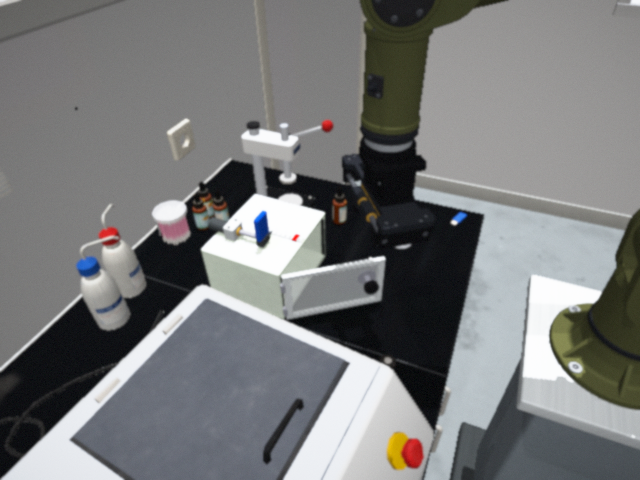

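The wrist view shows the door nearly parallel to the image columns, with the knob face at about (352,235) and the shut fingers at about x=323, on its outer side. The cup at (200,110) is well clear. I'll check the gap.

Run:
```python
from h import *
im=load('wrist1'); st=monitor.get_state(); Rt=R.from_rotvec(st['tool_rot']).as_matrix()
P=plane(im,[(352,235)],.085); print(P,'tool rel',(P-st['position'])@Rt)
P=plane(im,[(418,35),(404,275)],.124);b=tobox(P)-[-90,97]; print(b,np.arctan2(-b[:,0],-b[:,1]), np.hypot(*b.T))
print(proj(im,[[*knob(.9,0),.085]]))
```

```text
[[0.43759298 0.0900569  0.085     ]] tool rel [[-0.00479789  0.02692152  0.13741698]]
[[  -1.05447437   -4.84442996]
 [-141.49156436 -117.44631473]] [0.21432429 0.87799369] [  4.95786424 183.88447359]
[[352.86315903 235.35289837]]
```

```bash
python3 -m pendant '[[[0,0,0],[-0.005,0,0.03],1],[[0,0,0],[0,0,0.04],1],[[0,0,0],[0,0,0.04],1],[[0,0,0],[0,0,0.037],1],[[0,0,0],[0,0,0],1]]' 40
python3 - <<'E'
from h import *
st=monitor.get_state(); p=st['position'];print(p,st['ft_force'],st['joint_positions'].round(2))
grab('side','side2'); grab('wrist','wrist2')
# arc waypoints: TCP at knob offset OFF, tool y along inward normal
OFF=12
prev=None
for a in [.9,.8,.7,.6,.5,.4,.3,.2,.12,.06,.03,.0,-.02]:
    k=knob(a,OFF); th=yaw-a # tool y world angle
    ey=np.array([np.cos(th),np.sin(th)]); ex=np.array([-ey[1],ey[0]])  # tool x = +90deg of y? 
    if prev is not None:
        d=k-prev[0]; print(round(a,2),'tx %.4f ty %.4f rz %.2f'%(d@prev[2],d@prev[1],np.degrees(-(th-prev[3]))),k.round(4))
    else: print('first',k, toolshift([*k,.075]).round(4))
    prev=(k,ey,ex,th)
E
```

```text
time: 2.38
position: [0.4186, 0.1112, 0.0732]
tool_rot: [-2.982, -0.987, 0.01]
ft_force: [0.9, 0.6, 1.1]
grip_width: 0.004
[0.41860573 0.11120752 0.07321916] [0.94342129 0.61176305 1.05180323] [-0.06  0.01 -0.26  2.13  0.    1.01 -1.25]
first [0.43066671 0.09885595] [-0.0007  0.016   0.0014]
0.8 tx -0.0040 ty 0.0162 rz -5.73 [0.4371 0.0834]
0.7 tx -0.0040 ty 0.0162 rz -5.73 [0.445  0.0688]
0.6 tx -0.0040 ty 0.0162 rz -5.73 [0.4544 0.0549]
0.5 tx -0.0040 ty 0.0162 rz -5.73 [0.4651 0.0421]
0.4 tx -0.0040 ty 0.0162 rz -5.73 [0.477  0.0304]
0.3 tx -0.0040 ty 0.0162 rz -5.73 [0.49 0.02]
0.2 tx -0.0040 ty 0.0162 rz -5.73 [0.5041 0.0109]
0.12 tx -0.0033 ty 0.0129 rz -4.58 [0.5159 0.0047]
0.06 tx -0.0026 ty 0.0097 rz -3.44 [0.525  0.0006]
0.03 tx -0.0014 ty 0.0048 rz -1.72 [ 0.5297 -0.0012]
0.0 tx -0.0014 ty 0.0048 rz -1.72 [ 0.5344 -0.0029]
-0.02 tx -0.0009 ty 0.0032 rz -1.15 [ 0.5376 -0.0039]
```

View pics/side2.png

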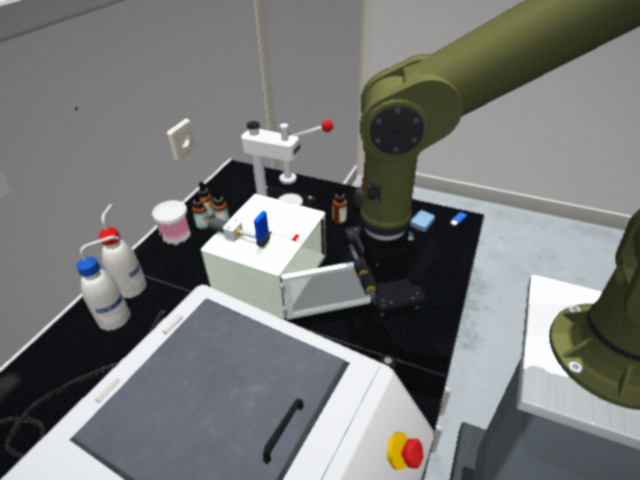

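View pics/wrist2.png

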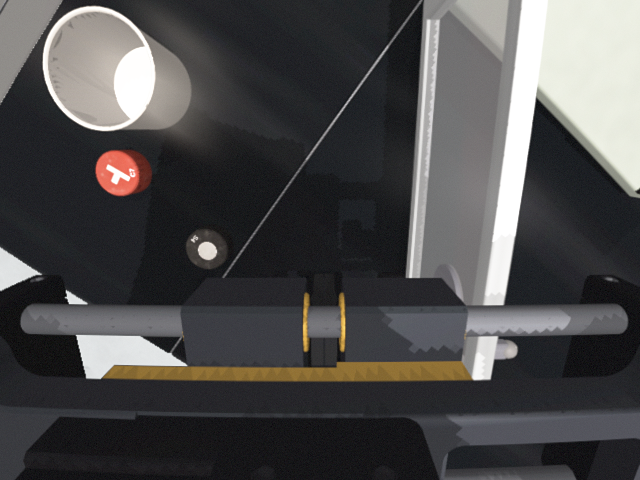

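The fingers stand 28 mm in front of the knob face, and the cup is clear on the left. I'll approach and start the arc.

```bash
python3 -m pendant '[[[0,0,0],[0,0.008,0],1],[[0,0,0],[0,0.008,0],1],[[0,0,-5.7],[-0.004,0.016,0],1],[[0,0,-5.7],[-0.004,0.016,0],1],[[0,0,-5.7],[-0.004,0.016,0],1],[[0,0,-5.7],[-0.004,0.016,0],1],[[0,0,0],[0,0,0],1]]'
cat > arc.py <<'E'
from h import *
import sys
st=monitor.get_state(); Rt=R.from_rotvec(st['tool_rot']).as_matrix(); print('F tool',(Rt.T@st['ft_force']).round(1))
th=np.arctan2(Rt[1,1],Rt[0,1]); print('tool angle as door a',round(yaw-th,3))
for a in map(float,sys.argv[2:]): print(a,toolshift([*knob(a,float(sys.argv[1])),.075]).round(4),'rz',np.degrees(th-(yaw-a)).round(2))
E
python3 arc.py 12 .5 .4
python3 - <<'E'
from h import *
grab('side','side3'); grab('scene','scene3')
E
```

```text
time: 3.35
position: [0.4654, 0.0416, 0.0762]
tool_rot: [2.732, 1.549, 0.002]
ft_force: [0.4, -0.5, 0.2]
grip_width: 0.007
F tool [-0.3  0.6 -0.2]
tool angle as door a 0.505
0.5 [ 0.0003 -0.0006  0.0012] rz -0.31
0.4 [-0.0036  0.0156  0.0012] rz -6.04
```

View pics/side3.png

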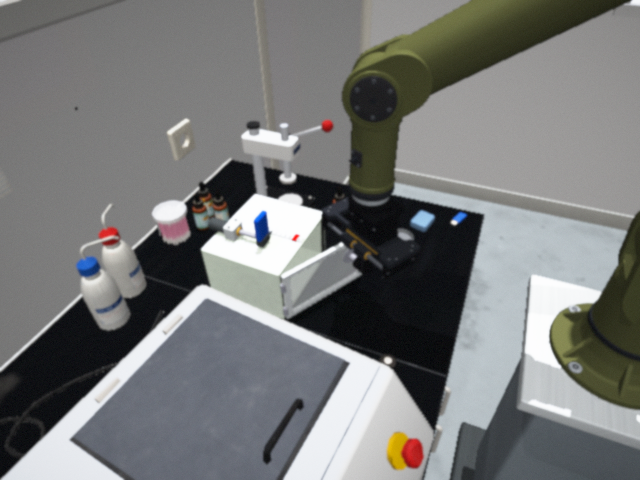

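View pics/scene3.png

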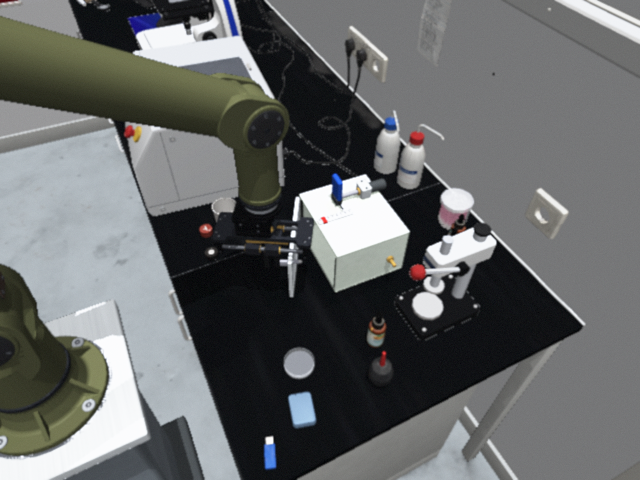

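The door has swung to about 0.5 rad, following the fingers; dish, bottle and cup are untouched. I'll continue to just before the catch.

```bash
python3 -m pendant '[[[0,0,-6],[-0.004,0.016,0],1],[[0,0,-5.7],[-0.004,0.016,0],1],[[0,0,-5.7],[-0.004,0.016,0],1],[[0,0,-4.6],[-0.003,0.013,0],1],[[0,0,0],[0,0,0],1]]'; python3 arc.py 12 .1 .06 .0
python3 - <<'E'
from h import *
grab('side','side4'); grab('wrist','wrist4')
E
```

```text
time: 4.08
position: [0.5149, 0.0063, 0.0757]
tool_rot: [2.386, 2.044, 0.0]
ft_force: [-0.3, -0.7, 0.1]
grip_width: 0.005
F tool [-0.8 -0.2 -0.1]
tool angle as door a 0.12
0.1 [-0.0024  0.0044  0.0007] rz -1.14
0.06 [-0.004   0.0109  0.0007] rz -3.43
0.0 [-0.006   0.0207  0.0007] rz -6.87
```

View pics/wrist4.png

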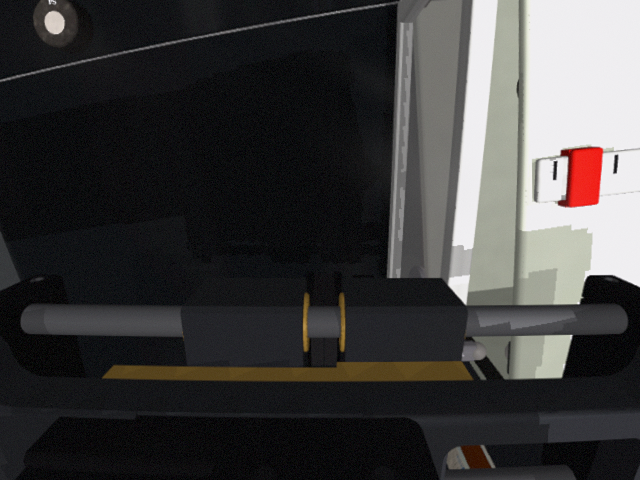

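The door is at about 0.1 rad, with a narrow gap left between door and box at x≈470–520. Now I'll push slowly through the catch.

```bash
python3 -m pendant '[[[0,0,-1.2],[-0.002,0.0045,0],1],[[0,0,-2.3],[-0.002,0.0065,0],1],[[0,0,-1.1],[-0.001,0.003,0],1],[[0,0,-1.1],[-0.001,0.003,0],1]]'; python3 arc.py 12 .03 .0 ; python3 -m pendant '[[[0,0,-1.1],[-0.001,0.004,0],1],[[0,0,-1.1],[0,0.004,0],1],[[0,0,0],[0,0,0],1]]'; python3 arc.py 12 0
python3 - <<'E'
from h import *
grab('side','side5'); grab('wrist','wrist5'); grab('scene','scene5')
E
```

```text
time: 4.68
position: [0.5303, -0.0013, 0.0755]
tool_rot: [-2.277, -2.163, 0.001]
ft_force: [-1.4, 0.6, 1.4]
grip_width: 0.005
F tool [ 0.5 -1.4 -1.4]
tool angle as door a 0.017
0.03 [ 0.0001 -0.0006  0.0005] rz 0.74
0.0 [-0.0014  0.0042  0.0005] rz -0.97
time: 5.05
position: [0.5354, -0.0033, 0.0753]
tool_rot: [-2.233, -2.203, 0.009]
ft_force: [-11.7, 1.5, 10.0]
grip_width: 0.003
F tool [  1.3 -11.8  -9.9]
tool angle as door a -0.02
0.0 [ 0.0004 -0.001   0.0003] rz 1.17
```

View pics/wrist5.png

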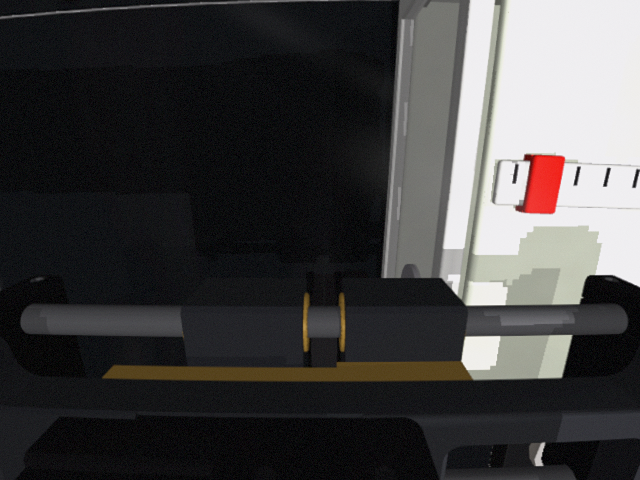

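View pics/scene5.png

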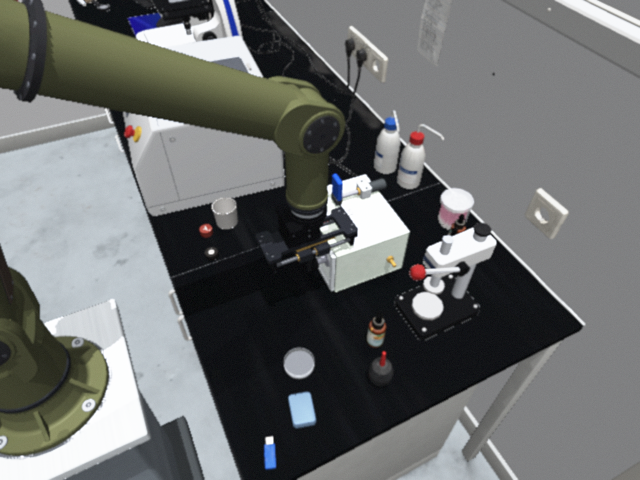

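The door now appears to touch the box front (no wedge gap at x≈490) and the reaction has jumped to 12 N. I'll press a touch more, then back off and check that it stays shut.

```bash
python3 -m pendant '[[[0,0,0],[0,0.002,0],1],[[0,0,0],[0,0,0],1]]'; python3 -m pendant '[[[0,0,0],[0,-0.01,0],1],[[0,0,0],[0,-0.02,0],1],[[0,0,0],[0,-0.02,-0.03],1],[[0,0,0],[0,0,-0.05],1],[[0,0,0],[0,0,-0.06],1],[[0,0,0],[0,0,-0.03],-1],[[0,0,0],[0,0,0],-1]]'
python3 - <<'E'
from h import *
grab('side','side6'); grab('wrist','wrist6'); print(monitor.get_state())
E
```

```text
time: 5.45
position: [0.5355, -0.0033, 0.0753]
tool_rot: [-2.231, -2.201, 0.014]
ft_force: [-17.4, 0.4, 13.5]
grip_width: 0.006
time: 6.32
position: [0.4931, -0.0028, 0.2488]
tool_rot: [2.233, 2.202, 0.008]
ft_force: [0.1, -0.8, -0.8]
grip_width: 0.149
{'time': 6.425, 'joint_positions': array([ 0.12882704, -0.02140162, -0.17423194,  1.79474193, -0.0034154 ,
        1.36721726, -0.05883135]), 'qd': array([-0.0009096 ,  0.01874371, -0.00207528,  0.02744732, -0.00072984,
        0.00543335, -0.00113697]), 'joint_torque': array([-1.42887220e-02, -3.09773219e+01,  7.55213876e-02, -3.24354744e+01,
       -6.62564160e-02, -8.30808392e-03,  1.12365808e-03]), 'position': array([ 0.49090846, -0.00283718,  0.24516437]), 'tool_rot': array([2.23657386e+00, 2.20514032e+00, 4.47992312e-04]), 'ft_force': array([ 0.14586772, -0.60752614, -0.6805591 ]), 'torque': array([-0.01330045,  0.03040076,  0.03247393]), 'grip_width': 0.2344099485600345}
```

View pics/wrist6.png

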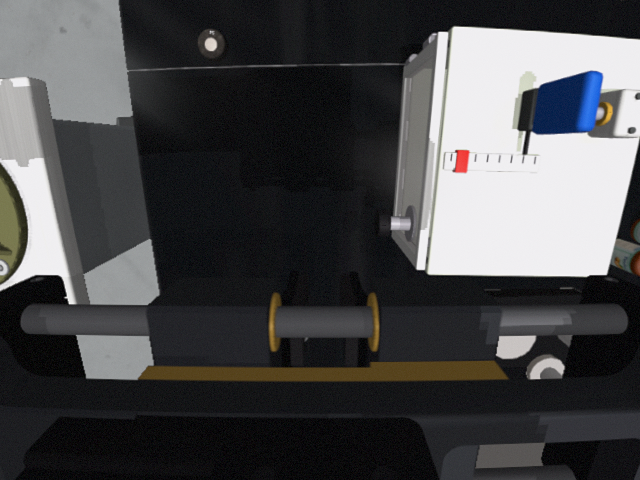

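View pics/side6.png

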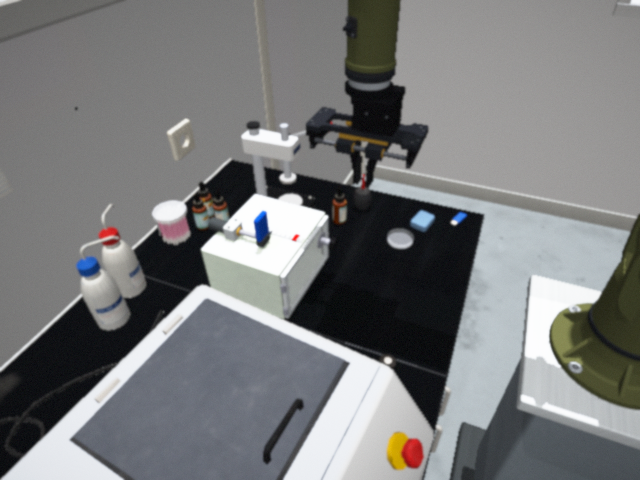

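The door looks shut with the gripper away: its frame runs along the box front from (440,35) to (425,270). I'll measure the angle and refresh the box, clip and pointer numbers.

Run:
```python
from h import *
im=load('wrist6')
crop=cv2.resize(im['color'][15:285,370:640],None,fx=2.2,fy=2.2,interpolation=cv2.INTER_CUBIC)
cv2.imwrite('pics/w6c.png',crop[:,:,::-1])
for a in(0,.05): 
    e=np.array([-90,97])+np.array([[0,0],[-194*np.sin(a),-194*np.cos(a)]]); print(a,((proj(im,np.c_[toworld(e),[.124]*2])-[370,15])*2.2).round(0))
```

```text
0 [[162.  38.]
 [112. 560.]]
0.05 [[162.  38.]
 [ 89. 559.]]
```

View pics/w6c.png

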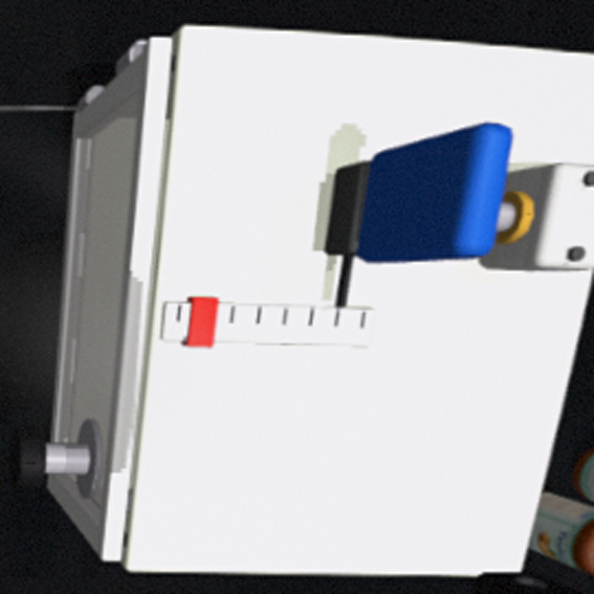

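The door's centre line at (160,38)→(113,558) in the crop matches the 0 rad prediction, (162,38)→(112,560). So it is shut and latched with the hand away. Next is the grip.

Run:
```python
from h import *
im=load('wrist6'); c=lambda u,v:(u/2.2+370-.2,v/2.2+15-.2)
print('clip near edge',tobox(plane(im,[c(191,298),c(217,297),c(189,345),c(214,345)],.136)).round(1))
print('pointer tip',tobox(plane(im,[c(342,305)],.139)).round(1))
print('corner',tobox(plane(im,[c(182,25),c(125,570)],.13)).round(1))
st=monitor.get_state(); Rt=R.from_rotvec(st['tool_rot']).as_matrix(); th=np.arctan2(Rt[1,1],Rt[0,1])
g=toworld((-20.4,40))[0]; print(g,toolshift([*g,.23]).round(4),'rz',np.degrees(th-yaw),Rt[:,2])
```

```text
clip near edge [[-74.8   8.8]
 [-65.3   9.5]
 [-73.5  -7.9]
 [-64.2  -7.7]]
pointer tip [[-20.    8.2]]
corner [[-85.5  99.7]
 [-86.3 -98.7]]
[0.65547153 0.09607035] [0.1012 0.1631 0.0153] rz 1.137124639376229 [ 7.28125795e-04 -3.32188673e-04 -9.99999680e-01]
```

```bash
python3 -m pendant '[[[0,0,1.1],[0.025,0.04,0],0.1],[[0,0,0],[0.025,0.041,0],0.1],[[0,0,0],[0.025,0.041,0],0.1],[[0,0,0],[0.026,0.041,0.015],0.1],[[0,0,0],[0,0,0],0.1],[[0,0,0],[0,0,0],0.1]]' 50
python3 - <<'E'
from h import *
st=monitor.get_state(); g=toworld((-20.4,40))[0]; print(toolshift([*g,.161]).round(4), st['grip_width'])
Rt=R.from_rotvec(st['tool_rot']).as_matrix();print(np.degrees(np.arctan2(Rt[1,1],Rt[0,1])-yaw))
grab('side','side7'); grab('scene','scene7')
im=load('scene7');cv2.imwrite('pics/s7c.png',cv2.resize(im['color'][120:270,270:470],None,fx=3,fy=3,interpolation=cv2.INTER_CUBIC)[:,:,::-1])
im=load('side7');cv2.imwrite('pics/d7c.png',cv2.resize(im['color'][120:290,180:380],None,fx=3,fy=3,interpolation=cv2.INTER_CUBIC)[:,:,::-1])
E
```

```text
time: 7.18
position: [0.6556, 0.0933, 0.2286]
tool_rot: [-2.257, -2.183, 0.005]
ft_force: [-0.7, 0.6, -0.0]
grip_width: 0.451
[ 0.0029 -0.      0.0676] 0.4513842727019942
0.05157087478456482
```

View pics/d7c.png

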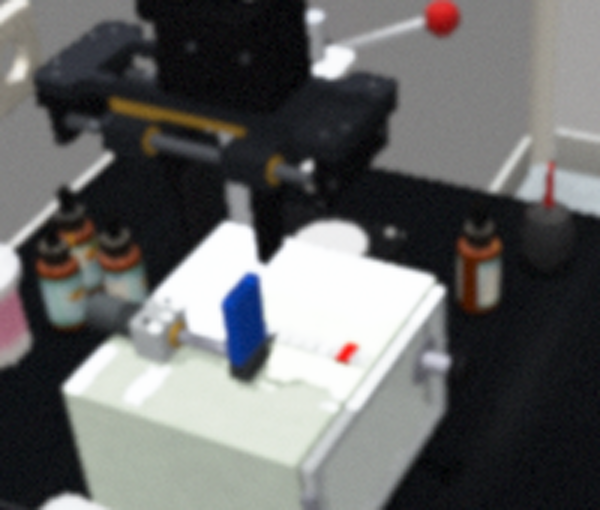

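View pics/s7c.png

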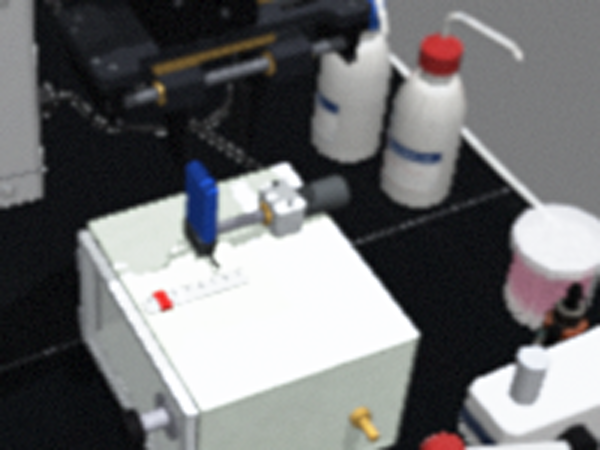

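Run:
```python
from h import *
st=monitor.get_state();g=toworld((-20.4,40))[0]
for n,o in(('side7',(180,120)),('scene7',(270,120))):
    im=load(n); print(n,((proj(im,[st['position'],[*g,.202],[*g,.153]])-o)*3).round(0))
```

```text
side7 [[232. 242.]
 [236. 284.]
 [244. 346.]]
scene7 [[206. 144.]
 [201. 173.]
 [199. 223.]]
```

The projected TCP and grip top agree with both views; the fingers straddle the grip along box x. I'll descend and close.

```bash
python3 -m pendant '[[[0,0,0],[0.003,0,0.01],0.1],[[0,0,0],[0,0,0.02],0.1],[[0,0,0],[0,0,0.02],0.1],[[0,0,0],[0,0,0.017],0.1],[[0,0,0],[0,0,0],0.1]]'
python3 - <<'E'
from h import *
st=monitor.get_state(); g=toworld((-20.4,40))[0]; print(toolshift([*g,.161]).round(4), st['ft_force'])
grab('side','side8'); grab('wrist','wrist8')
im=load('side8');cv2.imwrite('pics/d8c.png',cv2.resize(im['color'][120:290,180:380],None,fx=3,fy=3,interpolation=cv2.INTER_CUBIC)[:,:,::-1])
E
```

```text
time: 7.9
position: [0.6553, 0.0964, 0.1609]
tool_rot: [-2.256, -2.183, 0.005]
ft_force: [-0.0, -0.7, -0.3]
grip_width: 0.448
[-0.0003  0.0002 -0.0001] [-0.0064638  -0.68472061 -0.30443065]
```

View pics/d8c.png

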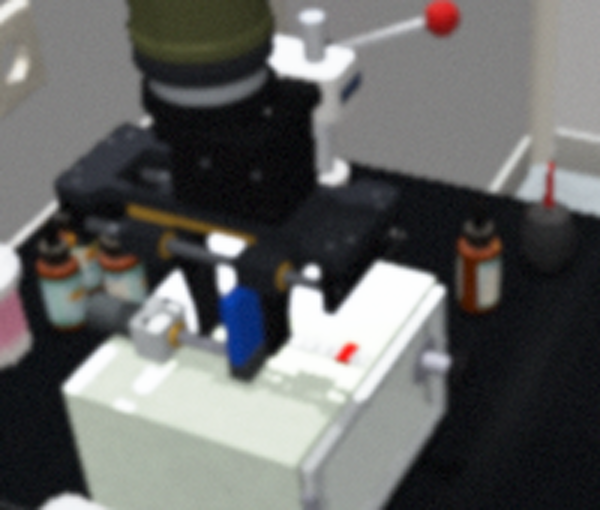

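View pics/wrist8.png

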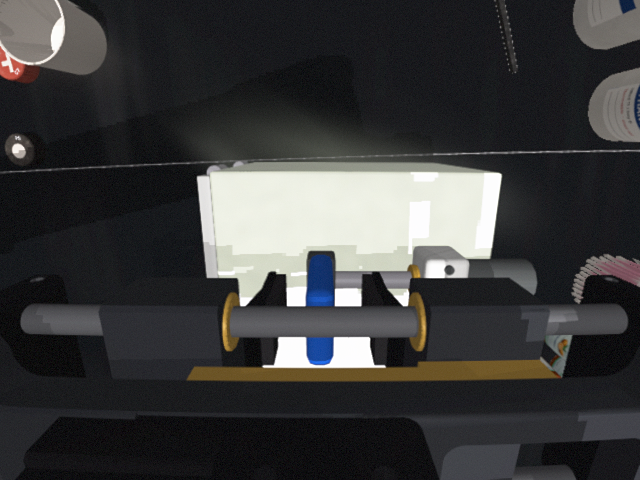

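The blue grip at (320,310) sits midway between the two fingers. Closing.

```bash
python3 -m pendant '[[[0,0,0],[0,0,0],1],[[0,0,0],[0,0,0],1],[[0,0,0],[0,0,0],1],[[0,0,0],[0,0,0],1]]' 55
python3 - <<'E'
from h import *
st=monitor.get_state(); print(tobox(st['position'][None]),st['ft_force'],st['grip_width']*87)
im=grab('scene','scene9')
cv2.imwrite('pics/s9c.png',cv2.resize(im['color'][150:270,280:420],None,fx=5,fy=5,interpolation=cv2.INTER_CUBIC)[:,:,::-1])
E
```

```text
time: 8.5
position: [0.6544, 0.097, 0.164]
tool_rot: [-2.256, -2.183, 0.006]
ft_force: [-6.9, -0.6, 4.9]
grip_width: 0.132
[[-21.45515764  40.86156632]] [-6.93418689 -0.62410334  4.92865583] 11.527261977516554
```

View pics/s9c.png

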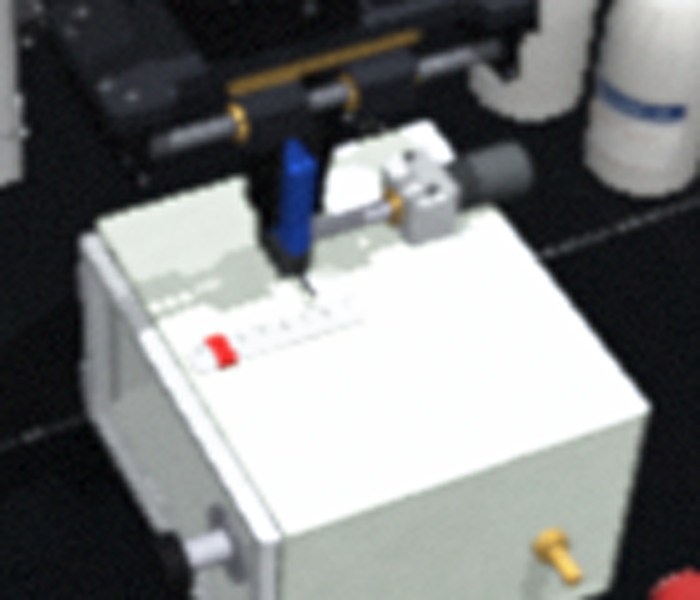

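The grip is held (11.5 mm opening, 7 N spring load). I'll pull about 45 mm, then look.

```bash
python3 -m pendant '[[[0,0,0],[0,-0.005,0],1],[[0,0,0],[0,-0.01,0],1],[[0,0,0],[0,-0.01,0],1],[[0,0,0],[0,-0.01,0],1],[[0,0,0],[0,-0.007,0],1],[[0,0,0],[0,-0.003,0],1],[[0,0,0],[0,0,0],1],[[0,0,0],[0,0,0],1]]'
python3 - <<'E'
from h import *
st=monitor.get_state(); print(tobox(st['position'][None]),st['position'],st['ft_force'],st['grip_width']*87)
im=grab('scene','scene10'); grab('side','side10'); grab('wrist','wrist10')
cv2.imwrite('pics/s10c.png',cv2.resize(im['color'][170:260,280:400],None,fx=6.5,fy=6.5,interpolation=cv2.INTER_CUBIC)[:,:,::-1])
im=load('side10');cv2.imwrite('pics/d10c.png',cv2.resize(im['color'][180:270,230:350],None,fx=6.5,fy=6.5,interpolation=cv2.INTER_CUBIC)[:,:,::-1])
E
```

```text
time: 9.55
position: [0.6145, 0.0984, 0.164]
tool_rot: [2.256, 2.181, 0.009]
ft_force: [9.2, 1.2, -3.5]
grip_width: 0.131
[[-61.46669067  40.90305092]] [0.61445927 0.09836888 0.16402462] [ 9.24080277  1.20005932 -3.49168875] 11.406667093893551
```

View pics/s10c.png

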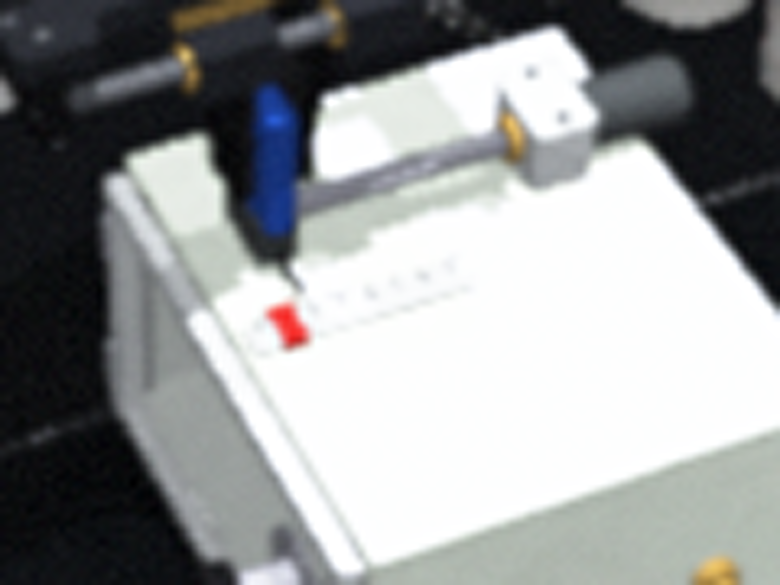

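View pics/d10c.png

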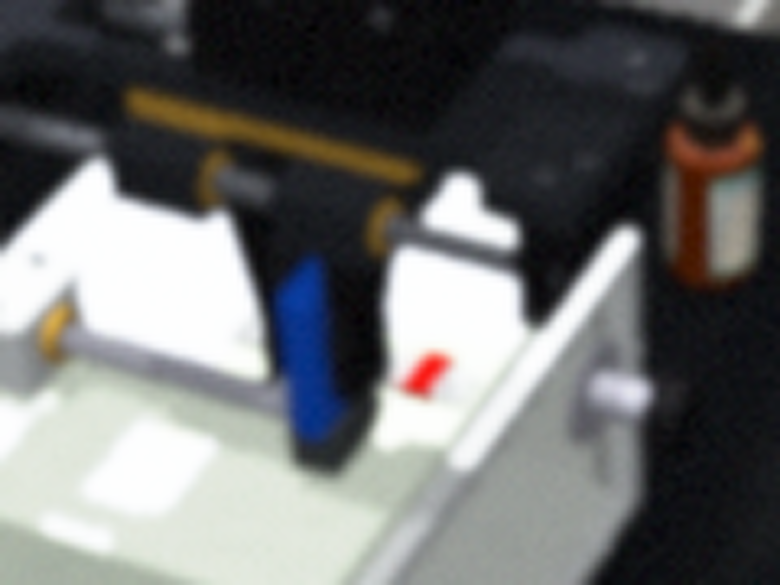

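View pics/wrist10.png

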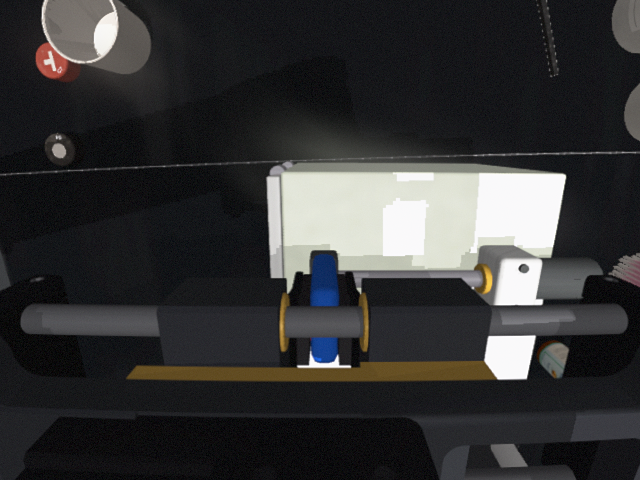

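The slide follows the hand (9 N spring load, about 41 mm out). In the scene crop the pointer tip at (295,285) is still on the gland side of the clip at (288,325). I'll measure the rest in the scene view.

```bash
cat > meas.py <<'E'
from h import *
import sys
def box(px,im,z): return tobox(plane(im,px,z))
for t in sys.argv[1:]:
    im=load(t); hsv=cv2.cvtColor(im['color'],cv2.COLOR_RGB2HSV); g=cv2.cvtColor(im['color'],cv2.COLOR_RGB2GRAY).astype(float)
    # red weight
    ctr=proj(im,np.c_[toworld([(-69,5)]),[.136]])[0]
    m=cv2.inRange(hsv,(0,100,80),(9,255,255))|cv2.inRange(hsv,(172,100,80),(180,255,255))
    v,u=np.nonzero(m); s=np.hypot(u-ctr[0],v-ctr[1])<15; b=box(np.c_[u,v][s],im,.136)
    sat=hsv[...,1].astype(float)
    # edges along box x at given y lines by sampling saturation profile
    xs=np.arange(-85,-50,.25)
    def prof(a,y,z,xs):
        p=proj(im,np.c_[toworld(np.c_[xs,np.full(len(xs),y)]),np.full(len(xs),z)]).astype(np.float32)
        return cv2.remap(a.astype(np.float32),p[:,:1],p[:,1:],cv2.INTER_LINEAR).ravel()
    R_=im['color'].astype(float); red=R_[...,0]-R_[...,1]
    for y in(7,4,0,-4,-7):
        q=prof(red,y,.136,xs); h=q.max()/2; k=np.nonzero(q>h)[0]; print(t,'clip y',y,'edges',xs[k[0]],xs[k[-1]],'mid',(xs[k[0]]+xs[k[-1]])/2,'max',q.max())
    xs=np.arange(-78,-8,.25)
    for y in(11,12,13,14,16,18):
        q=prof(g,y,.139,xs); i=q.argmin(); w=np.clip(np.median(q)-q,0,None); near=abs(xs-xs[i])<4; w=w*near
        print(t,'ptr y',y,'min at',xs[i],'centroid',((w*xs).sum()/w.sum()).round(2),'depth',(np.median(q)-q.min()).round(0))
E
python3 meas.py wrist0 scene9 scene10
```

```text
wrist0 clip y 7 edges -73.5 -64.25 mid -68.875 max 134.9375
wrist0 clip y 4 edges -73.5 -64.25 mid -68.875 max 137.68066
wrist0 clip y 0 edges -73.5 -64.25 mid -68.875 max 140.34961
wrist0 clip y -4 edges -73.5 -64.25 mid -68.875 max 141.57812
wrist0 clip y -7 edges -73.5 -64.0 mid -68.75 max 148.49219
wrist0 ptr y 11 min at -20.5 centroid -20.88 depth 107.0
wrist0 ptr y 12 min at -20.0 centroid -20.74 depth 104.0
wrist0 ptr y 13 min at -20.0 centroid -20.77 depth 104.0
wrist0 ptr y 14 min at -20.75 centroid -20.92 depth 104.0
wrist0 ptr y 16 min at -20.25 centroid -20.84 depth 102.0
wrist0 ptr y 18 min at -20.25 centroid -20.87 depth 102.0
scene9 clip y 7 edges -73.25 -66.25 mid -69.75 max 41.828125
scene9 clip y 4 edges -73.75 -65.75 mid -69.75 max 149.53125
scene9 clip y 0 edges -73.5 -65.75 mid -69.625 max 191.99512
scene9 clip y -4 edges -73.5 -66.0 mid -69.75 max 192.18164
scene9 clip y -7 edges -73.75 -65.75 mid -69.75 max 193.1875
scene9 ptr y 11 min at -21.25 centroid -21.44 depth 81.0
scene9 ptr y 12 min at -21.75 centroid -21.72 depth 91.0
scene9 ptr y 13 min at -21.25 centroid -21.6 depth 104.0
scene9 ptr y 14 min at -21.0 centroid -21.66 depth 97.0
scene9 ptr y 16 min at -21.75 centroid -21.59 depth 85.0
scene9 ptr y 18 min at -21.25 centroid -21.27 depth 92.0
scene10 clip y 7 edges -73.25 -64.0 mid -68.625 max 41.453125
scene10 clip y 4 edges -73.75 -65.25 mid -69.5 max 150.5
scene10 clip y 0 edges -73.5 -65.75 mid -69.625 max 192.40625
scene10 clip y -4 edges -73.5 -66.0 mid -69.75 max 192.41016
scene10 clip y -7 edges -73.75 -65.75 mid -69.75 max 191.82422
scene10 ptr y 11 min at -60.75 centroid -61.09 depth 94.0
scene10 ptr y 12 min at -61.25 centroid -61.34 depth 84.0
scene10 ptr y 13 min at -62.0 centroid -61.7 depth 95.0
scene10 ptr y 14 min at -61.5 centroid -61.73 depth 111.0
scene10 ptr y 16 min at -61.25 centroid -61.84 depth 106.0
scene10 ptr y 18 min at -62.0 centroid -61.74 depth 120.0
```

```bash
python3 -m pendant '[[[0,0,0],[0,-0.004,0],1],[[0,0,0],[0,-0.0035,0],1],[[0,0,0],[0,0,0],1],[[0,0,0],[0,0,0],1],[[0,0,0],[0,0,0],1]]'
python3 - <<'E'
from h import *
st=monitor.get_state(); print(tobox(st['position'][None]),st['position'],st['ft_force'],st['grip_width']*87)
im=grab('scene','scene11'); grab('side','side11')
cv2.imwrite('pics/s11c.png',cv2.resize(im['color'][195:245,300:360],None,fx=12,fy=12,interpolation=cv2.INTER_CUBIC)[:,:,::-1])
o=np.array([300,195])
for y in(18,9):
  print(y,((proj(im,np.c_[toworld([(x,y) for x in(-73.75,-68.75,-63.75)]),[.136]*3])-o+.5)*12).round(0).tolist())
E
python3 meas.py scene11
```

```text
time: 10.32
position: [0.6072, 0.0986, 0.164]
tool_rot: [2.255, 2.181, 0.009]
ft_force: [9.3, 1.5, -4.3]
grip_width: 0.133
[[-68.68416198  40.88787769]] [0.60724545 0.09859906 0.16402483] [ 9.27715899  1.46797356 -4.26248651] 11.529297774682432
18 [[223.0, 228.0], [248.0, 220.0], [274.0, 212.0]]
9 [[244.0, 261.0], [269.0, 252.0], [295.0, 244.0]]
scene11 clip y 7 edges -72.25 -66.0 mid -69.125 max 100.0
scene11 clip y 4 edges -73.5 -66.0 mid -69.75 max 179.5625
scene11 clip y 0 edges -73.5 -66.0 mid -69.75 max 192.23438
scene11 clip y -4 edges -73.5 -66.25 mid -69.875 max 192.3711
scene11 clip y -7 edges -73.75 -65.75 mid -69.75 max 192.47461
scene11 ptr y 11 min at -68.25 centroid -68.69 depth 109.0
scene11 ptr y 12 min at -69.0 centroid -69.03 depth 102.0
scene11 ptr y 13 min at -69.25 centroid -69.23 depth 109.0
scene11 ptr y 14 min at -68.75 centroid -69.12 depth 121.0
scene11 ptr y 16 min at -68.5 centroid -69.0 depth 108.0
scene11 ptr y 18 min at -69.25 centroid -68.68 depth 121.0
```

View pics/s11c.png

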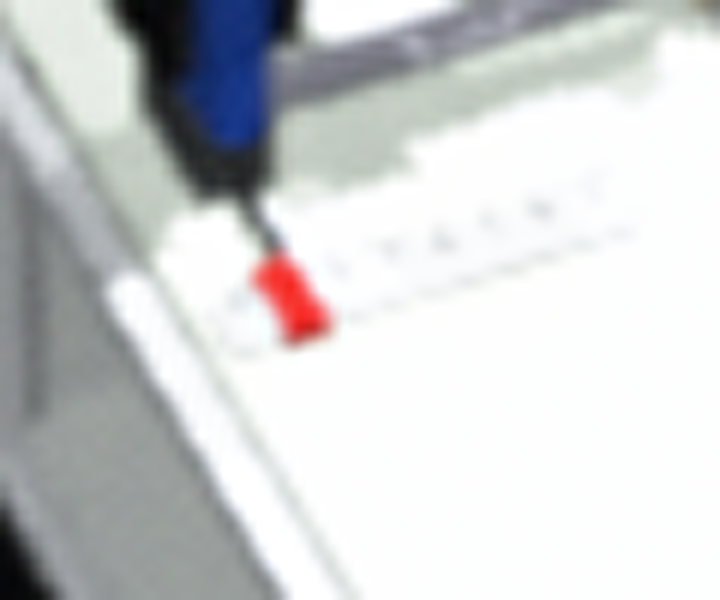

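```bash
python3 meas.py scene3 scene5 scene7 | grep -E "y (13|14|16|0|-4|4) "; python3 meas.py wrist6|grep -E "y (11|13|4|0) "
```

```text
scene3 clip y 4 edges -74.0 -65.75 mid -69.875 max 155.3125
scene3 clip y 0 edges -73.75 -65.75 mid -69.75 max 190.92188
scene3 clip y -4 edges -73.5 -66.0 mid -69.75 max 189.46289
scene3 ptr y 13 min at -21.25 centroid -21.51 depth 119.0
scene3 ptr y 14 min at -21.0 centroid -21.54 depth 116.0
scene3 ptr y 16 min at -22.25 centroid -22.0 depth 109.0
wrist6 clip y 4 edges -74.25 -65.0 mid -69.625 max 183.30078
wrist6 clip y 0 edges -74.25 -65.0 mid -69.625 max 179.11719
wrist6 ptr y 11 min at -21.5 centroid -20.93 depth 216.0
wrist6 ptr y 13 min at -21.0 centroid -20.86 depth 213.0Traceback (most recent call last):
  File "meas.py", line 9, in <module>
    v,u=np.nonzero(m); s=np.hypot(u-ctr[0],v-ctr[1])<15; b=box(np.c_[u,v][s],im,.136)
                                                           ~~~^^^^^^^^^^^^^^^^^^^^^^^
  File "meas.py", line 3, in box
    def box(px,im,z): return tobox(plane(im,px,z))
                                   ~~~~~^^^^^^^^^
  File "h.py", line 15, in plane
    o,d=rays(im,uv); return o+d*((z-o[2])/d[:,2])[:,None]
        ~~~~^^^^^^^
  File "h.py", line 11, in rays
    p=cv2.undistortPointsIter(uv.reshape(-1,1,2),K,np.array([float(im['k1']),0,0,0]),None,None,(3,50,1e-10)).reshape(-1,2)
      ~~~~~~~~~~~~~~~~~~~~~~~^^^^^^^^^^^^^^^^^^^^^^^^^^^^^^^^^^^^^^^^^^^^^^^^^^^^^^^^^^^^^^^^^^^^^^^^^^^^^^^
cv2.error: OpenCV(4.12.0) /io/opencv/modules/calib3d/src/undistort.dispatch.cpp:347: error: (-215:Assertion failed) CV_IS_MAT(_src) && CV_IS_MAT(_dst) && (_src->rows == 1 || _src->cols == 1) && (_dst->rows == 1 || _dst->cols == 1) && _src->cols + _src->rows - 1 == _dst->rows + _dst->cols - 1 && (CV_MAT_TYPE(_src->type) == CV_32FC2 || CV_MAT_TYPE(_src->type) == CV_64FC2) && (CV_MAT_TYPE(_dst->type) == CV_32FC2 || CV_MAT_TYPE(_dst->type) == CV_64FC2) in function 'cvUndistortPointsInternal'
```

All differential checks agree. The rest-to-mark distance is about 48.2–48.5 mm and the pull so far is about 47.4 mm, so I'll add 0.8 mm.

```bash
python3 -m pendant '[[[0,0,0],[0,-0.0008,0],1],[[0,0,0],[0,0,0],1],[[0,0,0],[0,0,0],1],[[0,0,0],[0,0,0],1],[[0,0,0],[0,0,0],1],[[0,0,0],[0,0,0],1],[[0,0,0],[0,0,0],1],[[0,0,0],[0,0,0],1]]'
python3 - <<'E'
from h import *
st=monitor.get_state(); print(tobox(st['position'][None]),st['position'],st['ft_force'],st['grip_width']*87)
im=grab('scene','scene12'); grab('side','side12')
cv2.imwrite('pics/s12c.png',cv2.resize(im['color'][195:245,300:360],None,fx=12,fy=12,interpolation=cv2.INTER_CUBIC)[:,:,::-1])
E
python3 meas.py scene12
```

```text
time: 11.42
position: [0.6066, 0.0986, 0.164]
tool_rot: [2.255, 2.181, 0.009]
ft_force: [9.3, 1.2, -3.9]
grip_width: 0.134
[[-69.35216094  40.88117075]] [0.60657761 0.09861506 0.16402703] [ 9.29006453  1.15992657 -3.92959377] 11.681662567778643
scene12 clip y 7 edges -72.5 -66.25 mid -69.375 max 95.75
scene12 clip y 4 edges -73.75 -66.0 mid -69.875 max 166.74512
scene12 clip y 0 edges -73.5 -66.0 mid -69.75 max 191.50684
scene12 clip y -4 edges -73.25 -66.25 mid -69.75 max 193.76758
scene12 clip y -7 edges -73.75 -65.75 mid -69.75 max 192.75
scene12 ptr y 11 min at -68.75 centroid -68.97 depth 91.0
scene12 ptr y 12 min at -69.5 centroid -68.93 depth 93.0
scene12 ptr y 13 min at -69.25 centroid -68.97 depth 101.0
scene12 ptr y 14 min at -68.75 centroid -68.99 depth 112.0
scene12 ptr y 16 min at -69.25 centroid -69.36 depth 96.0
scene12 ptr y 18 min at -69.25 centroid -69.35 depth 124.0
```

View pics/s12c.png

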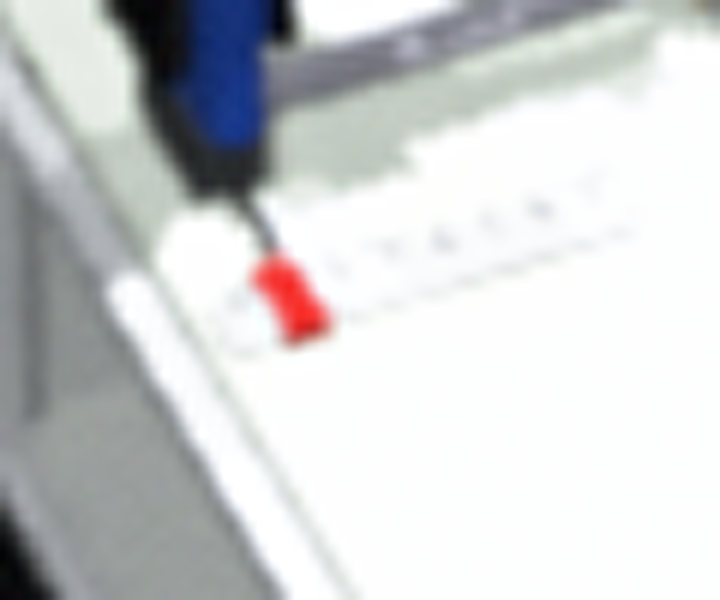

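View pics/scene12.png

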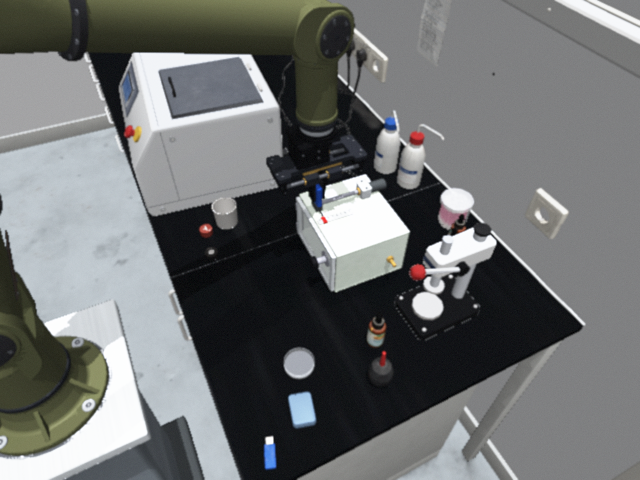

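View pics/side12.png

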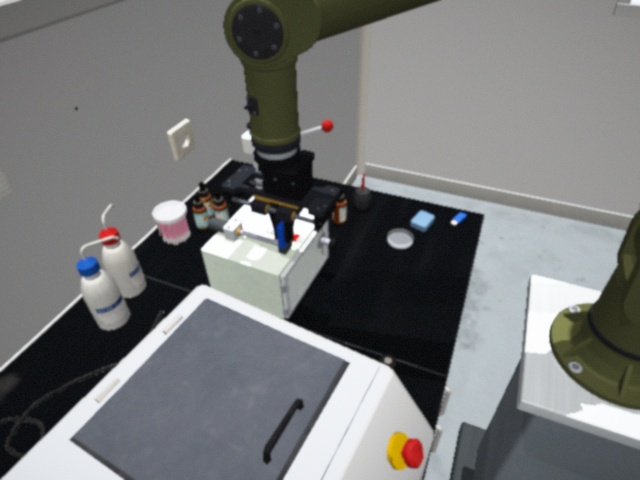

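The pointer tip at (272,250) meets the middle of the clip's near edge, still about 0.5 mm short. One last 0.5 mm nudge, then the final check. The door is shut, and dish, bottle and cup are where they were.

```bash
python3 -m pendant '[[[0,0,0],[0,-0.0005,0],1],[[0,0,0],[0,0,0],1],[[0,0,0],[0,0,0],1],[[0,0,0],[0,0,0],1],[[0,0,0],[0,0,0],1],[[0,0,0],[0,0,0],1],[[0,0,0],[0,0,0],1],[[0,0,0],[0,0,0],1]]'
python3 - <<'E'
from h import *
st=monitor.get_state(); print(tobox(st['position'][None]),st['ft_force'],st['grip_width']*87)
im=grab('scene','scene13')
for t in('scene0','scene13'):
    a=load(t)['color'].astype(int)
    globals()[t]=a
for n,(u,v) in dict(petri=(299,363),bottle=(376,331),cup=(224,213)).items(): print(n,'mean abs change',abs(scene13-scene0)[v-18:v+18,u-16:u+16].mean().round(2))
E
python3 meas.py scene13|grep -E "y (0|-4|11|13|14|16|18) "
```

```text
time: 12.52
position: [0.6061, 0.0987, 0.164]
tool_rot: [2.255, 2.181, 0.01]
ft_force: [10.2, 1.0, -3.9]
grip_width: 0.134
[[-69.8220811   40.93580678]] [10.18196029  1.01631205 -3.90948051] 11.638688568908789
petri mean abs change 1.84
bottle mean abs change 2.08
cup mean abs change 1.66
scene13 clip y 0 edges -73.5 -66.0 mid -69.75 max 192.42188
scene13 clip y -4 edges -73.5 -66.25 mid -69.875 max 193.41016
scene13 ptr y 11 min at -70.0 centroid -69.73 depth 94.0
scene13 ptr y 13 min at -69.25 centroid -69.58 depth 95.0
scene13 ptr y 14 min at -68.75 centroid -69.47 depth 93.0
scene13 ptr y 16 min at -70.0 centroid -69.66 depth 95.0
scene13 ptr y 18 min at -69.25 centroid -69.48 depth 126.0
```

The pointer reads -69.6 against a clip middle of -69.75 (box x, mm), a pull of 48.2 mm, and it is steady. Handing in.

```bash
python3 -c "
from bench import order
print(order.close_job())"
```

```text
the job is handed in; nothing more can be done
None
```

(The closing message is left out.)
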